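Set a block in the bench gauge and draw the dial arm out to its mark

TASK

Lay the steel block by its two round ends in the two vee rests of the bench gauge, flat side up, setting it down rather than dropping it, and let go of it. Then pinch the head of the gauge's sliding arm so that its lock button is pressed in, draw the arm out until the second long mark on its bar (100 mm) stands at the mouth of the sleeve, and finish holding it there with the button still pressed in: the arm springs back if let go. Keep the dial from touching the block and leave the other things on the bench where they are.

Things in the scene. Friction and masses are not known exactly. Their poses are not given: they have to be found in the camera images.
- gauge: Bench gauge, screwed down: grey base plate 480 x 110 x 12 mm (x -210 to +270 mm) with a pedestal carrying a dark square sleeve (36 x 36 mm, x -200 to 0 mm, z 97 to 133 mm). Origin on the bench under the sleeve's mouth; x = the way the arm comes out (roughly to the robot's right), y = the lock button's side (away from the robot), z up.
- rest_mid (a point): Midway between the two vee rests, at (215, 0, 62) mm of the gauge: where the block's centre comes to lie when both ends are fully down. The rests are 10 mm thick steel plates at y = +34 and -34 mm (58 mm free between them) with 90 degree notches open upward, mouths 31 mm wide, tops 69 mm over the bench.
- mouth (a point): Top edge of the sleeve's mouth, (0, 0, 133) mm of the gauge, where the bar's marks are read. A thin steel catch tongue reaches 52 mm out of the mouth at y = +9 to +16 mm, z 99 to 107 mm, into the parked head.
- boom (a joint): Extension of the arm in m = the bar's mark now at the sleeve's mouth: 0 parked (caught by the lock), 0.13 at the end stop. The 20 mm square bar has marks on top, short every 10 mm, long (full width) at 50 and 100 mm, which come out of the sleeve as the arm is drawn out. A spring pulls it back with 3 N parked, 4.5 N at 100 mm.
- head: Head on the bar's outer end: steel block 40 x 34 x 40 mm, origin at its centre, 115 mm over the bench, axes as the gauge's; parked at x = 35 mm of the gauge, moves with the arm. Ribbed face at y = -17 mm, lock button on the face at y = +17 mm. Pinch it across y, a finger on each: 43 mm over all, 37 mm with the button in.
- plunger (a point): Lower tip of the dial's plunger, 80 mm along x from the head's origin and 31 mm under it. The round dial, face up, 48 mm diameter, lies above it (z -11 to +10 mm of the head) on a 14 mm bar in front of the head. At 100 mm extension the tip is 8 mm above the middle of the seated block.
- button (a point): Centre of the lock button's outer face, at (0, 26, 0) mm of the head with the button out: a round black button, 22 mm diameter, standing 9 mm proud of the head's +y face.
- lock (a joint): Travel of the lock button in m: 0 out, 0.006 fully in; spring 1.4 N rising to 3.5 N. Pressed beyond 0.0045 it frees the arm; let go, it springs out, and catches the arm again when that is fully back.
- block: The steel block to be gauged, 0.24 to 0.38 kg: square body 28 (x) x 44 (y) x 28 (z) mm with a round end, 18 mm diameter, 26 mm long, on each y face (96 mm over all), axis at half height. It lies flat on the bench; origin at the centre of its underside, y along the round ends. Both ends are alike.
- block_mid (a point): Centre of the block, 14 mm above the origin of its underside.
- screwdriver: Orange-handled screwdriver 150 mm long lying along the gauge base on the robot's side of it. Origin within it; not to be disturbed.
- weight: Small steel cylinder weight with a neck, 38 mm diameter, 40 mm high, standing beside the gauge base on its far side. Origin within it; not to be disturbed.
- bushing: Plain brass ring, 38 mm diameter, 30 mm high, on the bench beyond the steel block. Origin within it; not to be disturbed.
- oiler: Small yellow oil bottle, 36 mm diameter, 75 mm high, standing beyond the gauge. Origin within it; not to be disturbed.
- dish: Shallow aluminium dish, 76 mm diameter, 22 mm high, beyond the gauge. Origin within it; not to be disturbed.
- hammer: Hammer with dark wooden handle, 240 mm long, lying near the robot. Origin within it; not to be disturbed.
- jar: Glass jar with steel lid, 64 mm diameter, 75 mm high, beyond the gauge at the left. Origin within it; not to be disturbed.
There are look-alikes about, which are no part of the job. Several things have the shape of the block; the one meant has the colours described above.

How it is judged:
By the outcome, as a careful person would: the job done as asked, in the order asked, and still so for the second after the job is handed in, while the arm keeps its last pose, push and grip.
It also fails if it takes over 58 s, if anything falls off the work surface, if the arm or the gripper's body presses on something with over 40 N, if the wrist force passes 120 N, or if a joint passes its speed limit or range.

ROBOT

A 6-joint arm with a two-finger parallel gripper is mounted at the origin on the work surface. World frame = base frame: x ahead of the robot, y to its left, z up, the work surface at z = 0. Lengths are in m, angles in rad, forces in N, time in s.
With the tool pointing down it reaches from about 0.35 to 0.85 m from the base axis. Payload 8.1 kg.
Tool frame: the origin (TCP) lies on the mounting face of the last link; the fingertips stand 186 mm ahead of it and the grasp point (between the pads) lies 167 mm ahead of it; z points along the fingers, y is the line along which they close (so a half turn about z gives the same grasp; the last joint's range is limited). The gripper opens to 93 mm and grips with 3 to 60 N. Pads are 15 mm wide; open, the fingers measure 128 mm over their backs; the gripper's body (75 mm by 188 mm) begins 65 mm behind the grasp point.
Start: joints at [1.189, 0.13, 1.488, -0, 1.523, -0.085], TCP at [0.175, 0.574, 0.405] pointing down, gripper open.
Joint ranges: [-2.96, 2.96], [-0.89, 2.26], [0.02, 2.5], [-1.34, 4.48], [0, 2.73], [-2.66, 2.66]. Speed limits (rad/s): [2.39, 2.39, 2.79, 3.14, 3.14, 3.14].

INTERFACE

Orientations are given as a rotation vector (axis times angle).
In Python, from plant import * gives the robot as it stands. The module is installed in compiled form; this text tells all that it offers.
- The arm moves only by the tool arm_command, never from a script. Its argument "increments" is a list of rows, each a list of 6 numbers: the shift along the tool's x, y, z in units of 0.2 m (1.0 is 0.2 m), then the turn, a rotation vector about the tool's x, y, z in units of pi rad (1.0 is pi rad). A call has exactly 5 rows; each row is the pose to reach, as a shift and turn from the pose commanded when the call began, along the tool's axes at that moment, turning the shorter way round; what a row does not reach only later rows make up. A row lasts 1/8 s, in which the tool goes at most 62.5 mm and 10.7 degrees, less where a joint would pass 70% of its speed; a pose out of reach is approached as far as the arm can. A call with a number of a shift or a turn outside -1 to 1 is refused whole. A call with a gripper value outside its range is refused whole. "fingers" is the closure, from -1 (fully open) to 1 (shut), set as the call begins (left out, the last holds). The fingers move at their own pace and stop on an object; "force" is the grip in N (left out, the last holds). Time passes only in rows, so rows that repeat a pose let the fingers close, or fill a call up. It gives the time, the measured TCP pose, the force, the opening and the grip force at its end, in the units of the state.
- read_state(): the state, without advancing time (a new reading comes with each control period).
- read_camera(name): name is "scene" or "top" or "wrist"; returns a dict with "image" (384x512x3 uint8, red, green, blue), "fx", "fy", "cx", "cy" (pixels), "T" (4x4, takes a point from camera to world coordinates). Camera axes: x right, y down, z forward; pixel columns grow to the right and rows downward; lengths in m; the calibration is good to about 2 mm. A picture is of the moment at which its call begins. There is no depth.
- close_job(): hands the job in; it is judged then, once.
The state is a dict: "t": time; "q": joint angles; "dq": joint speeds; "joint_torque": joint torques, N m; "tool_pos": TCP position; "orientation": TCP orientation; "force": force on the tool from outside, world axes, zero at the start; "wrist_torque": the same for the moment, N m; "opening": finger opening in m; "gripper_force": force on a finger pad.
Only numpy, scipy, OpenCV 4.12 (cv2) and the standard library are available. Lean on these libraries where they do the work, as an engineer would, in place of code of your own. Each camera call takes 0.05 s, during which the arm holds its last target. There are 200 camera calls.

## Working session

There is one attempt and no reset: what is moved stays moved. The work goes in short steps, Python scripts to look and compute and a tool call to move; the robot and the scene stay as the last step left them, time stands still between calls to the robot, and variables do not carry over. Pictures are saved under pics/ and viewed, at most 10 in all, crops included, and the job is handed in when it is done.

Besides the shell and the picture viewer there is one more tool, called after "Emit:" as name(argument=value, ...), one argument or row to a line, values as JSON. arm_command: Moves the arm, as the interface text tells. Shifts and turns lie within -1 to 1; 1 stands for 0.2 m of shift or pi rad of turn. Its arguments: {"type":"object","properties":{"increments":{"type":"array","items":{"type":"array","items":{"type":"number","minimum":-1,"maximum":1}}},"fingers":{"type":"number"},"force":{"type":"number"}},"required":["increments"]}

```bash
mkdir -p pics; python3 - <<'E'
from plant import *
import cv2,numpy as np
s=read_state();print({k:np.round(v,4) for k,v in s.items()})
for n in("top","scene"):
    c=read_camera(n);cv2.imwrite(f"pics/{n}0.png",cv2.resize(c["image"][:,:,::-1],(800,600),interpolation=cv2.INTER_CUBIC));cv2.imwrite(f"{n}0raw.png",c["image"][:,:,::-1]);print(n,c["fx"],c["fy"],c["cx"],c["cy"],np.round(c["T"],4).tolist())
E
```

```text
{'t': np.float64(0.0), 'q': array([ 1.1886,  0.1311,  1.4893, -0.    ,  1.523 , -0.0854]), 'dq': array([-0.0007,  0.0017,  0.0005, -0.0006, -0.0009, -0.0001]), 'joint_torque': array([ 8.00000e-04, -5.59853e+01, -4.91757e+01,  7.68000e-02,
        3.59000e-02, -1.00000e-04]), 'tool_pos': array([0.1754, 0.5735, 0.4037]), 'orientation': array([-4.6450e-01, -3.1066e+00,  2.8000e-03]), 'force': array([0.4593, 0.0704, 0.0418]), 'wrist_torque': array([-0.0339,  0.026 ,  0.029 ]), 'gripper_force': np.float64(0.0), 'opening': np.float64(0.0929)}
top 431.36461377613546 431.36461377613546 259.16077214901446 190.77578279855518 [[-0.0243, -0.9951, 0.0955, 0.4073], [-0.9997, 0.0244, -0.0008, -0.1774], [-0.0015, -0.0955, -0.9954, 1.3962], [0.0, 0.0, 0.0, 1.0]]
scene 349.8100238979577 349.8100238979577 251.59288573334086 193.96127294377206 [[0.8655, 0.3667, -0.3413, 0.863], [0.5006, -0.611, 0.6132, -0.8183], [0.0163, -0.7016, -0.7124, 0.8105], [0.0, 0.0, 0.0, 1.0]]
```

View pics/top0.png

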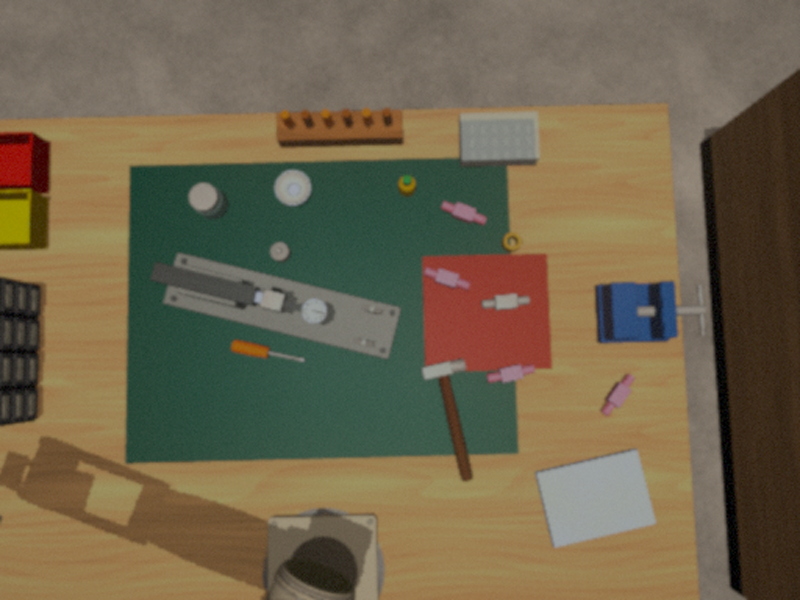

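View pics/scene0.png

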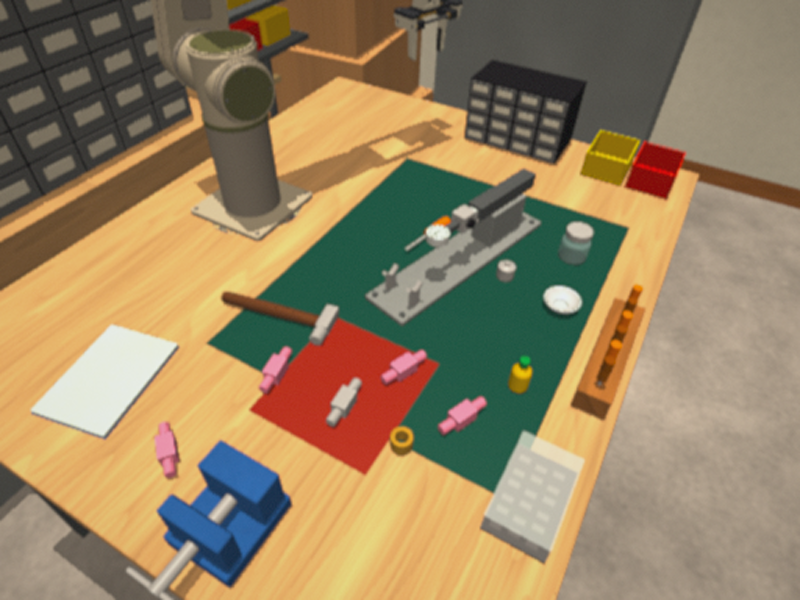

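The top view shows the steel block at about (506,301), lying along the image's horizontal. The gauge runs from (155,272) to (400,330), with its rests at about (373,309) and (364,343). The pink look-alikes are scattered around the red mat.

```bash
cat > h.py <<'E'
from plant import *
import cv2,numpy as np
from scipy.spatial.transform import Rotation as R
def ray(c,u,v,z):
    T=np.array(c["T"]);d=T[:3,:3]@[(u-c["cx"])/c["fx"],(v-c["cy"])/c["fy"],1];o=T[:3,3]
    return o+d*(z-o[2])/d[2]
def proj(c,p):
    T=np.array(c["T"]);q=T[:3,:3].T@(np.array(p)-T[:3,3]);return np.array([c["fx"]*q[0]/q[2]+c["cx"],c["fy"]*q[1]/q[2]+c["cy"]])
def pose(): s=read_state();return np.array(s["tool_pos"]),R.from_rotvec(s["orientation"])
def inc(grasp,closing,tilt=None):
    "increment to put grasp point at grasp, tool down, tool y along closing (xy angle, mod pi)"
    p,r=pose();best=None
    for k in(0,np.pi):
        a=closing+k;y=np.array([np.cos(a),np.sin(a),0]);z=np.array([0,0,-1.]);x=np.cross(y,z)
        t=R.from_matrix(np.c_[x,y,z]);rv=(r.inv()*t).as_rotvec()
        sh=r.inv().apply(np.array(grasp)-.167*z-p)
        print("shift",np.round(sh/.2,4),"turn",np.round(rv/np.pi,4),"q6",np.round(read_state()["q"][5],2))
E
python3 - <<'E'
from h import *
c=read_camera("top");k=1.5625
for n,u,v,z in[("block",506,301,.014),("bl",484,303,.014),("br",529,299,.014),("rest far",373,309,.069),("rest near",364,343,.069),("base TL",178,254,.012),("TR",400,307,.012),("BR",388,357,.012),("BL",163,303,.012),("dial",314,310,.125),("head",271,299,.135)]:
    print(n,np.round(ray(c,u/k,v/k,z),4))
w=read_camera("wrist");print(w["fx"],w["cx"],w["cy"])
p,r=pose();T=w["T"];print(np.round(r.as_matrix().T@(T[:3,3]-p),4),np.round(r.as_matrix().T@T[:3,:3],3))
E
```

```text
block [ 0.5287 -0.3864  0.014 ]
bl [ 0.5257 -0.341   0.014 ]
br [ 0.5317 -0.4339  0.014 ]
rest far [ 0.5145 -0.1149  0.069 ]
rest near [ 0.4479 -0.0959  0.069 ]
base TL [0.6435 0.2905 0.012 ]
TR [ 0.5218 -0.1679  0.012 ]
BR [ 0.4198 -0.1409  0.012 ]
BL [0.5421 0.3207 0.012 ]
dial [ 0.5108 -0.0059  0.125 ]
head [0.5327 0.0734 0.135 ]
303.1503700505353 253.9291982285573 194.75801139811523
[0.0779 0.0012 0.0184] [[ 0.    -0.96  -0.281]
 [ 1.     0.001 -0.001]
 [ 0.001 -0.281  0.96 ]]
```

```bash
python3 - <<'E'
from h import *
inc((0.529,-.386,.20),np.radians(3.7))
E
```

```text
shift [-3.094  -4.0712  0.1896] turn [-3.00e-04  2.00e-04  3.85e-01] q6 -0.09
shift [-3.094  -4.0712  0.1896] turn [-2.00e-04 -4.00e-04 -6.15e-01] q6 -0.09
```

Emit:
arm_command(
  increments=[
    [-0.155,-0.2,0,0,0,0],
    [-0.31,-0.4,0,0,0,0],
    [-0.465,-0.6,0,0,0,0],
    [-0.62,-0.8,0,0,0,0],
    [-0.775,-1,0,0,0,0],
  ],
  fingers=-1,
)

```text
t: 0.82
tool_pos: [0.2654, 0.3357, 0.4046]
orientation: [0.464, 3.107, 0.0]
force: [0.7, 0.0, 0.4]
opening: 0.093
gripper_force: 0.0
```

Emit:
arm_command(
  increments=[
    [-0.155,-0.2,0,0,0,0],
    [-0.31,-0.4,0,0,0,0],
    [-0.465,-0.6,0,0,0,0],
    [-0.62,-0.8,0,0,0,0],
    [-0.775,-1,0,0,0,0],
  ],
)

```text
t: 1.45
tool_pos: [0.3551, 0.099, 0.4048]
orientation: [0.464, 3.106, 0.0]
force: [0.4, -0.1, -0.6]
opening: 0.0931
gripper_force: 0.0
```

Emit:
arm_command(
  increments=[
    [-0.155,-0.2,0,0,0,0],
    [-0.31,-0.4,0,0,0,0],
    [-0.465,-0.6,0,0,0,0],
    [-0.62,-0.8,0,0,0,0],
    [-0.775,-1,0,0,0,0],
  ],
)

```text
t: 2.08
tool_pos: [0.4449, -0.1378, 0.4048]
orientation: [0.465, 3.107, 0.0]
force: [0.4, 0.5, 0.6]
opening: 0.0927
gripper_force: 0.0
```

Emit:
arm_command(
  increments=[
    [-0.155,-0.2,0,0,0,0],
    [-0.31,-0.4,0,0,0,0],
    [-0.465,-0.6,0,0,0,0],
    [-0.62,-0.8,0,0,0,0],
    [-0.775,-1,0,0,0,0],
  ],
)

```text
t: 2.7
tool_pos: [0.5348, -0.3742, 0.4044]
orientation: [-0.465, -3.107, -0.0]
force: [-0.8, 0.4, 0.6]
opening: 0.0932
gripper_force: 0.0
```

Emit:
arm_command(
  increments=[
    [0,-0.04,0.1,0,0,0.05],
    [0,-0.07,0.19,0,0,0.1],
    [0,-0.07,0.19,0,0,0.15],
    [0,-0.07,0.19,0,0,0.2],
    [0,-0.07,0.19,0,0,0.25],
  ],
)

```text
t: 3.32
tool_pos: [0.5302, -0.386, 0.3662]
orientation: [-1.625, -2.688, -0.0]
force: [0.0, -0.8, -1.0]
opening: 0.0929
gripper_force: 0.0
```

Emit:
arm_command(
  increments=[
    [0,0,0,0,0,0.05],
    [0,0,0,0,0,0.1],
    [0,0,0,0,0,0.135],
    [0,0,0,0,0,0.135],
    [0,0,0,0,0,0.135],
  ],
)

```text
t: 3.95
tool_pos: [0.5303, -0.3859, 0.3666]
orientation: [-2.146, -2.294, 0.0]
force: [0.0, -0.5, -0.3]
opening: 0.0931
gripper_force: 0.0
```

```bash
python3 - <<'E'
from h import *
c=read_camera("wrist");cv2.imwrite("pics/w1.png",cv2.resize(c["image"][:,:,::-1],(800,600),interpolation=cv2.INTER_CUBIC))
s=read_state();print(s["t"],s["tool_pos"],s["q"]);inc((0.529,-.386,.20),np.radians(3.7))
print(proj(c,(.529,-.386,.014))*1.5625)
E
```

```text
4.0 [ 0.53026526 -0.38594108  0.36658774] [-7.07302621e-01  2.98763362e-01  1.36536076e+00 -8.73695662e-06
  1.47772210e+00 -7.73880964e-01]
shift [ 0.0001 -0.0063 -0.0021] turn [-0.0001 -0.0001  0.0006] q6 -0.77
shift [ 0.0001 -0.0063 -0.0021] turn [ 1.000e-04 -1.000e-04 -9.994e-01] q6 -0.77
[393.84706652 279.47334665]
```

View pics/w1.png

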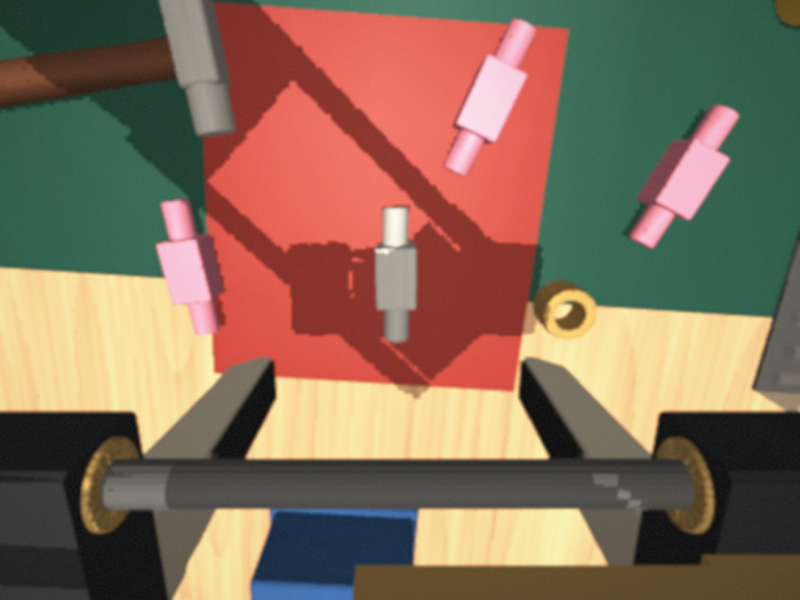

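The wrist view shows the steel block: top face corners at about (378,248), (415,247), (415,308) and (376,308), round ends from (396,207) to (397,341). It is nearly centred between the fingers.

```bash
python3 - <<'E'
from h import *
c=read_camera("wrist");k=1.5625
a=ray(c,396/k,207/k,.016);b=ray(c,397/k,341/k,.012);print(a,b,(a+b)/2,np.linalg.norm(a-b),np.degrees(np.arctan2(*(a-b)[[1,0]])))
f=c["image"][120:225,230:280][:,:,::-1];cv2.imwrite("pics/w1c.png",cv2.resize(f,(285,600),interpolation=cv2.INTER_CUBIC))
E
```

```text
[ 0.52714794 -0.33428624  0.016     ] [ 0.53455278 -0.4340525   0.012     ] [ 0.53085036 -0.38416937  0.014     ] 0.10012061524974879 94.24481630252677
```

View pics/w1c.png

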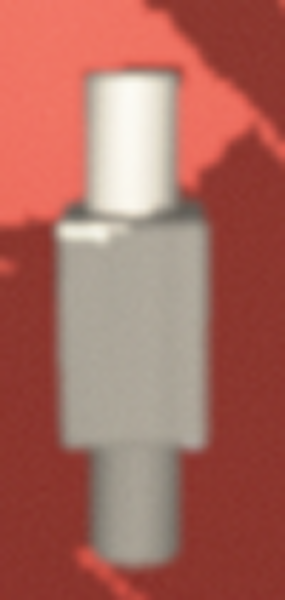

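The crop shows the top face at crop corners (58,222), (208,222), (207,447) and (64,447), and the ends at rows 72 and 565.

```bash
python3 - <<'E'
from h import *
c=read_camera("wrist")
g=lambda x,y,z:ray(c,230+x/5.714-.4,120+y/5.714-.4,z)
q=[g(*a,.028) for a in((58,222),(208,222),(207,447),(64,447))];print(np.round(q,4),np.mean(q,0))
a=(q[0]+q[1])/2-(q[2]+q[3])/2;print(np.degrees(np.arctan2(a[1],a[0])),np.linalg.norm(a))
a=g(134,72,.014+.004);b=g(135,567,.014);print(a,b,(a+b)/2,np.linalg.norm(a-b),np.degrees(np.arctan2(*(a-b)[[1,0]])))
inc((0.531,-.386,.022),np.radians(4.0))
E
```

```text
[[ 0.5144 -0.3614  0.028 ]
 [ 0.5423 -0.3595  0.028 ]
 [ 0.5455 -0.4032  0.028 ]
 [ 0.5179 -0.405   0.028 ]] [ 0.53001577 -0.38228678  0.028     ]
94.39062199047576 0.043785647131109634
[ 0.52675372 -0.33387932  0.018     ] [ 0.53355382 -0.43414271  0.014     ] [ 0.53015377 -0.38401101  0.016     ] 0.10057329839396803 93.87999096535388
shift [-3.000e-04  3.800e-03  8.884e-01] turn [-0.     -0.     -0.0013] q6 -0.77
shift [-3.000e-04  3.800e-03  8.884e-01] turn [-0.000e+00  1.000e-04  9.987e-01] q6 -0.77
```

Emit:
arm_command(
  increments=[
    [0.017,0,0.2,0,0,-0.001],
    [0.017,0,0.4,0,0,-0.001],
    [0.017,0,0.55,0,0,-0.001],
    [0.017,0,0.65,0,0,-0.001],
    [0.017,0,0.72,0,0,-0.001],
  ],
)

```text
t: 4.72
tool_pos: [0.5301, -0.3826, 0.222]
orientation: [-2.145, -2.295, 0.0]
force: [0.5, -0.2, -0.5]
opening: 0.0926
gripper_force: 0.0
```

Emit:
arm_command(
  increments=[
    [0,0,0.05,0,0,0],
    [0,0,0.1,0,0,0],
    [0,0,0.14,0,0,0],
    [0,0,0.158,0,0,0],
    [0,0,0.158,0,0,0],
  ],
)

```text
t: 5.35
tool_pos: [0.53, -0.3826, 0.191]
orientation: [-2.145, -2.295, -0.0]
force: [0.7, 0.8, 0.3]
opening: 0.093
gripper_force: 0.0
```

Emit:
arm_command(
  increments=[
    [0,0,0,0,0,0],
    [0,0,0,0,0,0],
    [0,0,0,0,0,0],
    [0,0,0,0,0,0],
    [0,0,0,0,0,0],
  ],
  fingers=1,
  force=30,
)

```text
t: 5.98
tool_pos: [0.5301, -0.3826, 0.1912]
orientation: [2.145, 2.295, 0.0]
force: [0.2, 0.7, -0.6]
opening: 0.0475
gripper_force: 0.0
```

Emit:
arm_command(
  increments=[
    [0,0,0,0,0,0],
    [0,0,0,0,0,0],
    [0,0,0,0,0,0],
    [0,0,0,0,0,0],
    [0,0,0,0,0,0],
  ],
)

```text
t: 6.6
tool_pos: [0.53, -0.3826, 0.1911]
orientation: [-2.145, -2.295, 0.0]
force: [-1.7, 0.4, -0.0]
opening: 0.0274
gripper_force: 30.0
```

Emit:
arm_command(
  increments=[
    [0,0,-0.05,0,0,0],
    [0,0,-0.2,0,0,0],
    [0,0,-0.4,0,0,0],
    [0,0,-0.65,0,0,0],
    [0,0,-0.88,0,0,0],
  ],
)

```text
t: 7.22
tool_pos: [0.53, -0.3823, 0.3692]
orientation: [2.145, 2.295, 0.0]
force: [1.2, -0.2, -3.2]
opening: 0.0281
gripper_force: 30.0
```

Emit:
arm_command(
  increments=[
    [0.1,-0.01,0,0,0,0],
    [0.25,-0.025,0,0,0,0],
    [0.45,-0.045,0,0,0,0],
    [0.6,-0.06,0,0,0,0],
    [0.7,-0.07,0,0,0,0],
  ],
)

```text
t: 7.85
tool_pos: [0.5064, -0.2424, 0.3675]
orientation: [2.144, 2.296, 0.0]
force: [-0.3, -0.1, -2.6]
opening: 0.0277
gripper_force: 30.0
```

Emit:
arm_command(
  increments=[
    [0.2,-0.02,0,0,0,-0.04],
    [0.4,-0.04,0,0,0,-0.09],
    [0.55,-0.055,0,0,0,-0.14],
    [0.65,-0.065,0,0,0,-0.19],
    [0.708,-0.067,0,0,0,-0.24],
  ],
)

```text
t: 8.48
tool_pos: [0.4836, -0.1025, 0.3675]
orientation: [1.141, 2.926, 0.0]
force: [-0.8, -0.3, -2.4]
opening: 0.0277
gripper_force: 30.0
```

Emit:
arm_command(
  increments=[
    [0,0,0,0,0,-0.05],
    [0,0,0,0,0,-0.1],
    [0,0,0,0,0,-0.14],
    [0,0,0,0,0,-0.155],
    [0,0,0,0,0,-0.155],
  ],
)

```text
t: 9.1
tool_pos: [0.4838, -0.1036, 0.3674]
orientation: [0.412, 3.114, -0.0]
force: [0.2, -0.3, -3.4]
opening: 0.028
gripper_force: 30.0
```

```bash
python3 - <<'E'
from h import *
c=read_camera("wrist");cv2.imwrite("pics/w2.png",cv2.resize(c["image"][:,:,::-1],(800,600),interpolation=cv2.INTER_CUBIC))
import pickle;pickle.dump(c,open("w2.pkl","wb"))
s=read_state();print(s["t"],s["tool_pos"],s["q"]);inc((0.483,-.104,.20),np.radians(75.1))
O=np.array([.5395,.1046,0]);a=np.radians(-104.9);X=np.array([np.cos(a),np.sin(a),0]);Y=np.array([-X[1],X[0],0])
for x,y,z in((215,34,69),(215,-34,69),(270,55,12),(270,-55,12),(115,0,125)): print((x,y,z),proj(c,O+(x*X+y*Y+[0,0,z])/1000)*1.5625)
E
```

```text
9.15 [ 0.48373898 -0.10354748  0.36736674] [-3.14542966e-01 -1.37638395e-01  1.82397223e+00 -3.75832304e-05
  1.45487034e+00 -1.62173415e+00]
shift [ 0.003  -0.0031  0.0018] turn [-0.      0.0001 -0.0011] q6 -1.62
shift [ 0.003  -0.0031  0.0018] turn [2.000e-04 0.000e+00 9.989e-01] q6 -1.62
(215, 34, 69) [395.96264618 349.52385038]
(215, -34, 69) [395.64103893 242.69793148]
(270, 55, 12) [324.04201099 347.42783016]
(270, -55, 12) [316.84088537 199.99628456]
(115, 0, 125) [595.46355211 327.55647017]
```

View pics/w2.png

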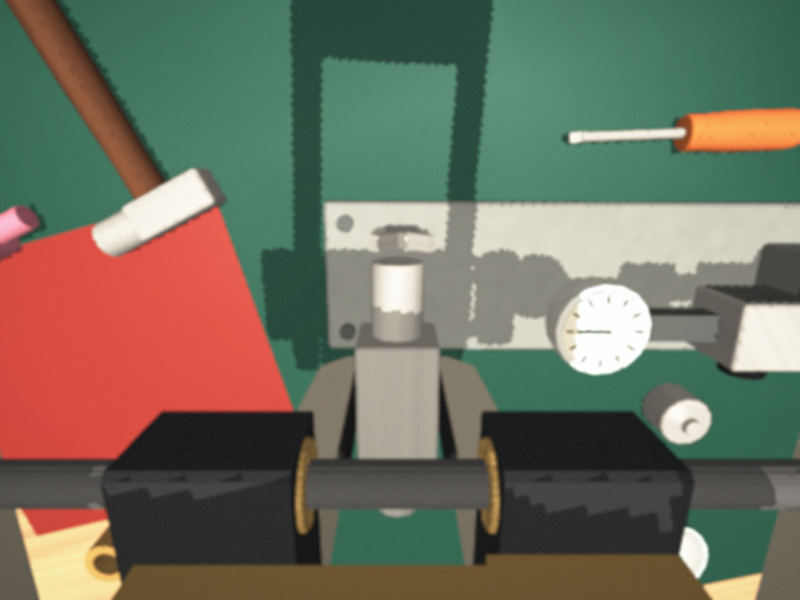

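The wrist view shows the block held level. The base's end corners are at (325,204) and (329,349), the near rest at about (402,238) and the dial at (604,329). I'll crop in for precision.

```bash
python3 - <<'E'
import pickle,cv2
c=pickle.load(open("w2.pkl","rb"));f=c["image"][120:245,195:355][:,:,::-1]
cv2.imwrite("pics/w2c.png",cv2.resize(f,(768,600),interpolation=cv2.INTER_CUBIC))
E
```

```text
(no output)
```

View pics/w2c.png

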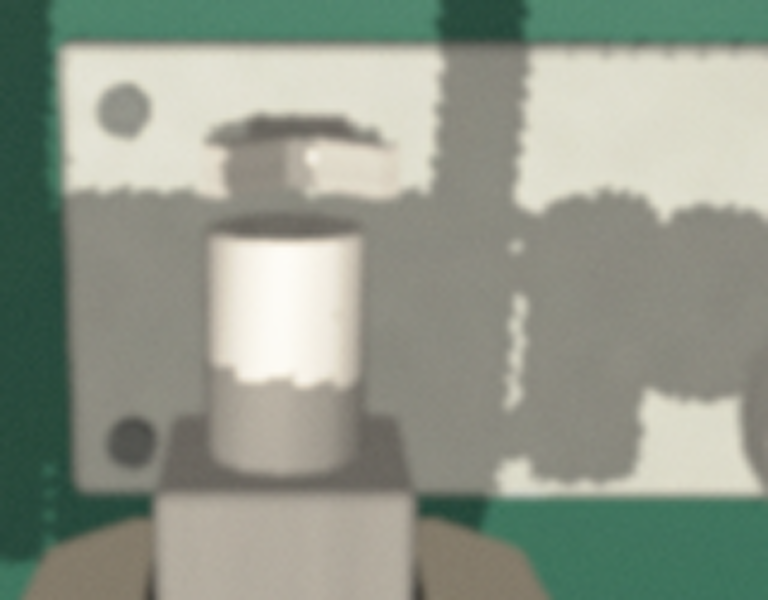

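The crop shows the base corners at (60,44) and (76,494). The long edges run to (768,44) and (768,496), and the near rest's top spans x 200–397 and y about 145–197.

```bash
python3 - <<'E'
from h import *
import pickle
c=pickle.load(open("w2.pkl","rb"))
g=lambda x,y,z:ray(c,195+x/4.8-.4,120+y/4.8-.4,z)
A,B,C,D=g(60,44,.012),g(76,494,.012),g(768,44,.012),g(768,496,.012)
ang=lambda d:np.degrees(np.arctan2(d[1],d[0]))
print(np.linalg.norm(A-B),"ang",ang(A-C),ang(B-D),ang(A-B)+90-180, ang(B-A))
L,Rr=g(200,196,.069),g(397,196,.069);print(L,Rr,np.linalg.norm(L-Rr),ang(L-Rr))
th=np.radians(-104.9)
X=np.array([np.cos(th),np.sin(th),0]);Y=np.array([-X[1],X[0],0])
O1=(A+B)/2-.27*X;O1[2]=0
print("O from base",O1,"rest_mid",O1+.215*X)
for yy in(-29,-34,-39):
  print(yy,[np.round(proj(c,O1+.215*X+np.array([0,0,.069])+Y*yy/1000+X*s)-[195,120],1)*4.8 for s in(.0205,-.0205)])
k=1.5625
d=ray(c,604/k-.4,329/k-.4,.125);print("dial in gauge",(d-O1)@X,(d-O1)@Y)
t=read_camera("top")
for n,u,v,z in[("rest far",373,309,.069),("rest near",364,343,.069),("dial",314,310,.125),("jaw BL",163,303,.012),("TL",178,254,.012)]:
  q=ray(t,u/k-.4,v/k-.4,z)-O1;print(n,q@X,q@Y)
p,r=pose();print(np.degrees(np.arctan2(*r.as_matrix()[[1,0],1])))
E
```

```text
0.10938956109525005 ang -105.03116634254636 -105.19787277107575 74.55101346307453 -15.448986536925489
[ 0.4518786  -0.11092175  0.069     ] [ 0.4617959  -0.07398155  0.069     ] 0.038248279614968204 -105.02777344261409
O from base [0.5410709  0.10846963 0.        ] rest_mid [ 0.48578735 -0.09930122  0.        ]
-29 [array([195.36, 198.24]), array([406.56, 197.76])]
-34 [array([194.88, 172.32]), array([407.04, 171.84])]
-39 [array([194.4, 146.4]), array([407.52, 145.92])]
dial in gauge 0.11513533347132793 -8.137336372073996e-05
rest far 0.2211884861537068 0.03262018046077605
rest near 0.21994117683391745 -0.036635640208389
dial 0.1168583619050787 0.0009885398247368184
jaw BL -0.2069076826118666 -0.05265011836783154
TL -0.20387190562335106 0.05317965802765127
74.89724262265601
```

```bash
python3 - <<'E'
from h import *
import pickle
c=pickle.load(open("w2.pkl","rb"))
p,r=pose();M=r.as_matrix();G=p+.167*M[:,2]
for n,tx,ty,dz in[("rim top",48,0,9),("rim bot",48,0,-9),("body top edge L",22,14,14),("R",22,-14,14),("bodybot",22,0,-14)]:
  print(n,(proj(c,G+M[:,0]*tx/1e3+M[:,1]*ty/1e3+np.array([0,0,dz/1e3-.010]))+.4-[195,120])*4.8)
inc((.4857,-.0997,.092),np.radians(74.9))
E
```

```text
rim top [274.45279799 230.80719851]
rim bot [275.59435663 200.46908646]
body top edge L [406.02433429 481.0932945 ]
R [142.57656948 480.74718179]
bodybot [275.97873453 399.86215232]
shift [-0.0043  0.021   0.5415] turn [-0.      0.0001 -0.    ] q6 -1.62
shift [-0.0043  0.021   0.5415] turn [2.e-04 0.e+00 1.e+00] q6 -1.62
```

Emit:
arm_command(
  increments=[
    [0.001,0.016,0.12,0,0,0],
    [0.001,0.016,0.28,0,0,0],
    [0.001,0.016,0.42,0,0,0],
    [0.001,0.016,0.51,0,0,0],
    [0.001,0.016,0.542,0,0,0],
  ],
)

```text
t: 9.82
tool_pos: [0.484, -0.1003, 0.2578]
orientation: [-0.411, -3.113, -0.0]
force: [-0.3, -0.6, -2.3]
opening: 0.0279
gripper_force: 30.0
```

Emit:
arm_command(
  increments=[
    [0,0,0.015,0,0,0],
    [0,0,0.03,0,0,0],
    [0,0,0.045,0,0,0],
    [0,0,0.06,0,0,0],
    [0,0,0.07,0,0,0],
  ],
)

```text
t: 10.45
tool_pos: [0.4843, -0.1003, 0.2446]
orientation: [0.411, 3.115, -0.0]
force: [-0.4, 1.3, -2.5]
opening: 0.0275
gripper_force: 30.0
```

```bash
python3 - <<'E'
from h import *
c=read_camera("wrist");s=read_state();print(s["tool_pos"],s["force"],s["wrist_torque"])
a=c["image"][:,:,::-1];b=read_camera("scene")["image"][:,:,::-1][140:220,210:316]
cv2.imwrite("pics/w3.png",np.hstack([cv2.resize(a[60:330,100:400],(400,360),interpolation=cv2.INTER_CUBIC),cv2.resize(b,(400,360)[:2],interpolation=cv2.INTER_CUBIC)]))
E
```

```text
[ 0.4842189  -0.10029572  0.24435832] [-0.50422549 -0.22614527 -2.64840371] [ 0.02057602  0.01317381 -0.03673273]
```

View pics/w3.png

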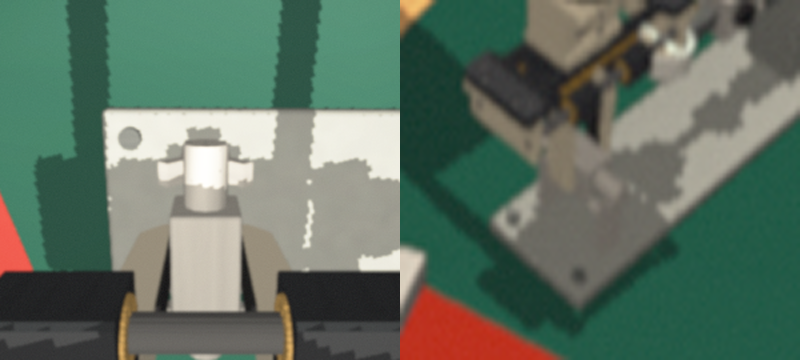

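The block's near end (185–227, centre 206) is centred over the near rest (158–253, centre 205.5), so I'll continue down slowly.

Emit:
arm_command(
  increments=[
    [0,0,0.005,0,0,0],
    [0,0,0.01,0,0,0],
    [0,0,0.015,0,0,0],
    [0,0,0.02,0,0,0],
    [0,0,0.02,0,0,0],
  ],
)

```text
t: 11.18
tool_pos: [0.4843, -0.1003, 0.2406]
orientation: [-0.411, -3.114, -0.0]
force: [-0.6, -0.2, -3.0]
opening: 0.0276
gripper_force: 30.0
```

Emit:
arm_command(
  increments=[
    [0,0,0.002,0,0,0],
    [0,0,0.004,0,0,0],
    [0,0,0.005,0,0,0],
    [0,0,0.005,0,0,0],
    [0,0,0.005,0,0,0],
  ],
)

```text
t: 11.8
tool_pos: [0.4843, -0.1003, 0.2397]
orientation: [-0.411, -3.115, -0.0]
force: [-0.8, 0.4, -2.8]
opening: 0.0276
gripper_force: 30.0
```

Emit:
arm_command(
  increments=[
    [0,0,0.002,0,0,0],
    [0,0,0.004,0,0,0],
    [0,0,0.004,0,0,0],
    [0,0,0.004,0,0,0],
    [0,0,0.004,0,0,0],
  ],
)

```text
t: 12.42
tool_pos: [0.4844, -0.1004, 0.2392]
orientation: [0.411, 3.114, -0.0]
force: [-1.0, -0.9, 1.1]
opening: 0.0278
gripper_force: 30.0
```

Emit:
arm_command(
  increments=[
    [0,0,0.002,0,0,0],
    [0,0,0.003,0,0,0],
    [0,0,0.003,0,0,0],
    [0,0,0.003,0,0,0],
    [0,0,0.003,0,0,0],
  ],
)

```text
t: 13.05
tool_pos: [0.4845, -0.1005, 0.2391]
orientation: [0.411, 3.114, -0.001]
force: [-3.6, -0.9, 6.8]
opening: 0.0279
gripper_force: 30.0
```

Emit:
arm_command(
  increments=[
    [0,0,0,0,0,0],
    [0,0,0,0,0,0],
    [0,0,0,0,0,0],
    [0,0,0,0,0,0],
    [0,0,0,0,0,0],
  ],
  fingers=-0.2,
)

```text
t: 13.68
tool_pos: [0.4843, -0.1003, 0.2383]
orientation: [-0.411, -3.115, -0.0]
force: [-0.1, 0.4, 0.3]
opening: 0.0556
gripper_force: 0.0
```

Emit:
arm_command(
  increments=[
    [0,0,-0.02,0,0,0],
    [0,0,-0.06,0,0,0],
    [0,0,-0.15,0,0,0],
    [0,0,-0.3,0,0,0],
    [0,0,-0.5,0,0,0],
  ],
)

```text
t: 14.3
tool_pos: [0.484, -0.1002, 0.3398]
orientation: [-0.411, -3.114, -0.0]
force: [0.2, 0.5, -0.2]
opening: 0.0559
gripper_force: 0.0
```

```bash
python3 - <<'E'
from h import *
s=read_state();print(s["tool_pos"],s["opening"],s["t"])
a=read_camera("wrist")["image"][:,:,::-1]
cv2.imwrite("pics/w4.png",cv2.resize(a,(800,600),interpolation=cv2.INTER_CUBIC))
E
```

```text
[ 0.48399904 -0.10018655  0.3398453 ] 0.05585240342364104 14.3
```

View pics/w4.png

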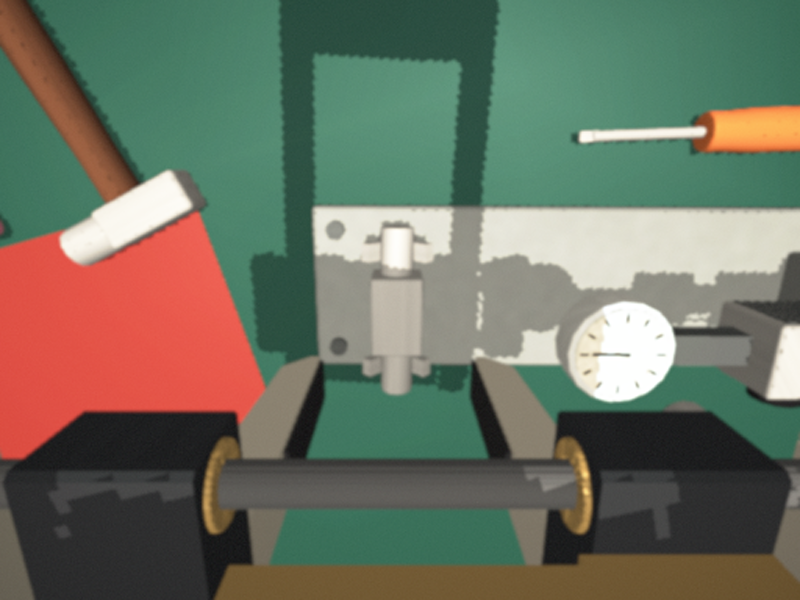

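The block lies in both rests, flat side up: its ends at (397,248) and (397,375) sit in the notches. Next is the head.

Emit:
arm_command(
  increments=[
    [-0.015,0.05,-0.1,0,0,0],
    [-0.015,0.25,-0.1,0,0,0.05],
    [-0.015,0.5,-0.1,0,0,0.1],
    [-0.015,0.75,-0.1,0,0,0.15],
    [-0.015,0.905,-0.1,0,0,0.2],
  ],
  fingers=-1,
)

```text
t: 14.98
tool_pos: [0.5345, 0.0759, 0.3599]
orientation: [1.358, 2.831, 0.002]
force: [0.0, -1.1, 0.2]
opening: 0.0927
gripper_force: 0.0
```

Emit:
arm_command(
  increments=[
    [0,0,0,0,0,0.05],
    [0,0,0,0,0,0.1],
    [0,0,0,0,0,0.15],
    [0,0,0,0,0,0.2],
    [0,0,0,0,0,0.25],
  ],
)

```text
t: 15.6
tool_pos: [0.5343, 0.0738, 0.3598]
orientation: [2.34, 2.095, 0.002]
force: [-0.6, -0.7, 0.0]
opening: 0.0929
gripper_force: 0.0
```

Emit:
arm_command(
  increments=[
    [0,0,0,0,0,0.05],
    [0,0,0,0,0,0.05],
    [0,0,0,0,0,0.05],
    [0,0,0,0,0,0.05],
    [0,0,0,0,0,0.05],
  ],
)

```text
t: 16.23
tool_pos: [0.5342, 0.0737, 0.3584]
orientation: [-2.492, -1.913, -0.0]
force: [-0.1, -0.6, 0.2]
opening: 0.093
gripper_force: 0.0
```

```bash
cat >> h.py <<'E'
th=np.radians(-105.1);X=np.array([np.cos(th),np.sin(th),0]);Y=np.array([-X[1],X[0],0]);O=np.array([.4857,-.0997,0])-.215*X
def gp(x,y,z): return O+(x*X+y*Y+np.array([0,0,z]))/1000
E
python3 - <<'E'
from h import *
c=read_camera("wrist");cv2.imwrite("pics/w5.png",cv2.resize(c["image"][:,:,::-1],(800,600),interpolation=cv2.INTER_CUBIC))
s=read_state();print(s["t"],s["tool_pos"],s["q"]);inc(gp(35,1.5,115),np.radians(-15.1))
for p in((15,-17,135),(15,17,135),(55,-17,135),(55,17,135),(35,26,115),(115,0,125)):print(p,proj(c,gp(*p))*1.5625+.6)
E
```

```text
16.275 [0.53415727 0.07371289 0.35832067] [ 4.20404646e-02 -7.49776908e-03  1.71698078e+00 -9.74172403e-06
  1.43221428e+00  3.03553211e-01]
shift [-2.000e-04 -5.000e-04  3.816e-01] turn [-0.      0.      0.0006] q6 0.3
shift [-2.000e-04 -5.000e-04  3.816e-01] turn [-0.     -0.     -0.9994] q6 0.3
(15, -17, 135) [355.09914446 303.38134405]
(15, 17, 135) [430.5292428  303.56295582]
(55, -17, 135) [356.98055287 384.3708794 ]
(55, 17, 135) [428.63762537 384.52347883]
(35, 26, 115) [444.81394151 330.71716381]
(115, 0, 125) [392.96353272 479.34246572]
```

View pics/w5.png

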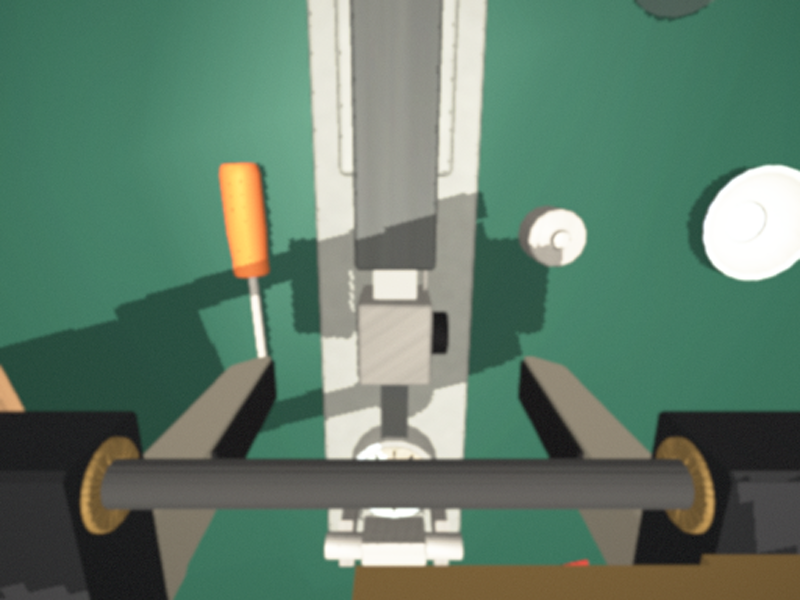

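The head's top is at (359–434, 304–384), the button at (440,332) and the mouth at row 268, all within about 1 mm of prediction. Descending and pinching now.

Emit:
arm_command(
  increments=[
    [0,0.002,0.06,0,0,0.0005],
    [0,0.002,0.16,0,0,0.0005],
    [0,0.002,0.27,0,0,0.0005],
    [0,0.002,0.35,0,0,0.0005],
    [0,0.002,0.38,0,0,0.0005],
  ],
)

```text
t: 16.9
tool_pos: [0.5338, 0.0736, 0.2802]
orientation: [-2.493, -1.909, 0.004]
force: [0.2, 0.0, 0.5]
opening: 0.0929
gripper_force: 0.0
```

Emit:
arm_command(
  increments=[
    [0,0,0,0,0,0],
    [0,0,0,0,0,0],
    [0,0,0,0,0,0],
    [0,0,0,0,0,0],
    [0,0,0,0,0,0],
  ],
  fingers=1,
  force=25,
)

```text
t: 17.52
tool_pos: [0.5346, 0.0736, 0.2826]
orientation: [2.494, 1.91, 0.001]
force: [0.9, 0.1, 0.2]
opening: 0.0477
gripper_force: 0.8
```

Emit:
arm_command(
  increments=[
    [0,0,0,0,0,0],
    [0,0,0,0,0,0],
    [0,0,0,0,0,0],
    [0,0,0,0,0,0],
    [0,0,0,0,0,0],
  ],
)

```text
t: 18.15
tool_pos: [0.5344, 0.0737, 0.2825]
orientation: [-2.494, -1.91, 0.001]
force: [-5.4, -0.7, 5.4]
opening: 0.0366
gripper_force: 25.0
```

```bash
python3 - <<'E'
from h import *
import json
s=read_state();p,r=pose();M=r.as_matrix();print(s["t"],s["tool_pos"],s["force"],s["opening"],s["gripper_force"])
json.dump(list(map(float,p)),open("parked.json","w"))
print("100mm in tool units",np.round(M.T@X*.5,4))
E
```

```text
18.15 [0.53435451 0.07371781 0.2825468 ] [-5.42881353 -0.70646484  5.43047913] 0.036582527460717794 24.99883085489273
100mm in tool units [-5.e-01  1.e-04 -0.e+00]
```

Emit:
arm_command(
  increments=[
    [-0.01,0,0,0,0,0],
    [-0.03,0,0,0,0,0],
    [-0.06,0,0,0,0,0],
    [-0.09,0,0,0,0,0],
    [-0.12,0,0,0,0,0],
  ],
)

```text
t: 18.77
tool_pos: [0.5281, 0.0509, 0.2825]
orientation: [-2.493, -1.91, -0.001]
force: [-3.9, 5.4, 4.8]
opening: 0.0364
gripper_force: 25.0
```

Emit:
arm_command(
  increments=[
    [-0.05,0,0,0,0,0],
    [-0.12,0,0,0,0,0],
    [-0.2,0,0,0,0,0],
    [-0.28,0,0,0,0,0],
    [-0.34,0,0,0,0,0],
  ],
)

```text
t: 19.4
tool_pos: [0.5102, -0.015, 0.2826]
orientation: [-2.493, -1.909, -0.001]
force: [-5.2, 7.0, 5.9]
opening: 0.0366
gripper_force: 25.0
```

Emit:
arm_command(
  increments=[
    [-0.02,0,0,0,0,0],
    [-0.04,0,0,0,0,0],
    [-0.04,0,0,0,0,0],
    [-0.04,0,0,0,0,0],
    [-0.04,0,0,0,0,0],
  ],
)

```text
t: 20.02
tool_pos: [0.5082, -0.0223, 0.2825]
orientation: [-2.493, -1.909, -0.0]
force: [-5.3, 6.3, 7.0]
opening: 0.0361
gripper_force: 25.0
```

```bash
python3 - <<'E'
from h import *
import json
s=read_state();p,r=pose();d=p-json.load(open("parked.json"));print(s["t"],"ext",d@X,"y",d@Y,d[2],s["force"],s["opening"],s["gripper_force"])
w=read_camera("wrist");t=read_camera("top");c=read_camera("scene")
for n,k in(("wrist",w),("top",t),("scene",c)):
  print(n,[np.round(proj(k,gp(*q)),1).tolist() for q in((0,0,133),(115,0,135),(215,0,125),(0,0,125),(100,0,125))])
im=lambda k,u,v,a,b,W,H:cv2.resize(k["image"][v:v+b,u:u+a,::-1],(W,H),interpolation=cv2.INTER_CUBIC)
u,v=proj(c,gp(60,0,125)).astype(int);u2,v2=proj(t,gp(60,0,125)).astype(int)
A=im(c,u-40,v-30,80,60,400,300);B=im(t,u2-40,v2-30,80,60,400,300)
cv2.imwrite("pics/f.png",np.hstack([cv2.resize(w["image"][:,:,::-1],(400,600)) if 0 else im(w,150,0,220,330,400,600),np.vstack([A,B])]))
E
```

```text
20.025 ext 0.09949142407854299 y -0.00026138571889423694 -2.1847185440404537e-05 [-5.27908749  6.25494617  6.98474304] 0.036075931610758005 25.00602811574936
wrist [[249.2, -50.5], [250.1, 240.8], [250.9, 389.4], [249.5, -40.3], [250.3, 203.5]]
top [[161.8, 188.7], [199.6, 197.8], [232.8, 206.1], [162.5, 188.9], [195.1, 196.9]]
scene [[304.2, 131.1], [281.2, 145.4], [258.9, 162.0], [303.9, 133.1], [284.0, 145.9]]
```

View pics/f.png

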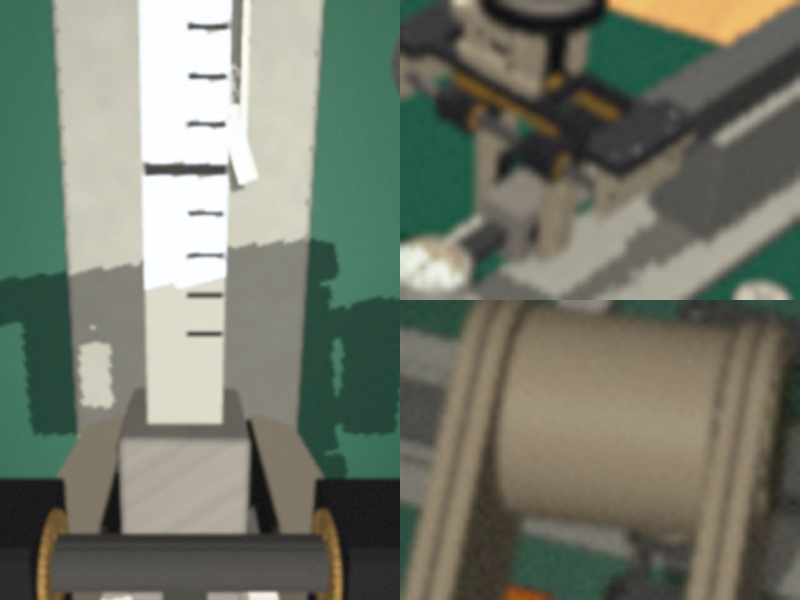

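The wrist crop shows the bar's marks: the long 50 mm mark at crop row 169, then 40, 30, 20 and 10 mm at rows 213, 255, 295 and 334. The head is firmly pinched. I'll compute the extension from those marks.

```bash
python3 - <<'E'
from h import *
w=read_camera("wrist")
for m,x,y in((10,205,334),(30,205,255),(50,205,169),(80,205,26)):
  q=ray(w,150+x/1.818-.3,y/1.818-.3,.125)-O;print(m,"x",q@X*1000,"ext",q@X*1000+m)
q=ray(w,150+185/1.818,437/1.818-.3,.135)-O;print("head rear",q@X*1000,"ext",q@X*1000-15)
E
```

```text
10 x 90.0072708956856 ext 100.0072708956856
30 x 69.64490385260284 ext 99.64490385260284
50 x 49.239685916371364 ext 99.23968591637137
80 x 18.810879304236458 ext 98.81087930423647
head rear 114.62045718041058 ext 99.62045718041058
```

Emit:
arm_command(
  increments=[
    [-0.003,0,0,0,0,0],
    [-0.003,0,0,0,0,0],
    [-0.003,0,0,0,0,0],
    [-0.003,0,0,0,0,0],
    [-0.003,0,0,0,0,0],
  ],
)

```text
t: 20.85
tool_pos: [0.508, -0.0228, 0.2826]
orientation: [-2.493, -1.909, -0.0]
force: [-5.8, 5.6, 7.0]
opening: 0.0367
gripper_force: 25.0
```

```bash
python3 - <<'E'
from h import *
import json
s=read_state();p,r=pose();d=p-json.load(open("parked.json"));print(s["t"],"ext",d@X,s["force"],s["opening"],s["gripper_force"])
if .0990<d@X<.101 and s["opening"]<.038: print(close_job())
E
```

```text
20.85 ext 0.1000353980566415 [-5.81551083  5.59011047  7.01199108] 0.03671465605888131 25.006476938724518
the job is handed in; nothing more can be done
None
```

The job is handed in at 20.9 s (no verdict was returned): the block lies flat side up in both vee rests, and the gauge arm is held at 100 mm (measured 100.0 mm of travel) with the lock button pressed in.

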